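Set the sprung circuit-board holder to the marked width

TASK

Open the circuit-board holder to the width for the next batch: free its yellow clamp knob, pull the sprung sliding jaw outward until its black pointer stands on the orange line, and tighten the knob again so that the jaw stays there when you let go. Do not drag the jaw while it is clamped, and leave everything else on the bench where it is.

Things in the scene. Friction and masses are not known exactly. Their poses are not given: they have to be found in the camera images.
- holder: Board holder, fixed: dark steel plate 120 (x) by 340 (y) by 12 mm. Origin: centre of its underside, on the bench; z up. A steel rail runs along y. A fixed black jaw stands at the -y end; a spring (3 N closed, 8 N fully open) draws the sliding jaw towards it. A white scale strip lies along the plate's +x edge. All but the knob is under 57 mm high.
- jaw (a joint): Travel (m) of the sliding jaw along the holder's +y: 0 closed, 0.12 fully open. Aluminium block 64 (x) by 56 (y) mm, top 54 mm above the bench, black jaw plate on its -y side. With the clamp free the spring pulls it to 0 unless it is held. The knob rides on it, so it can be pulled by the knob.
- clamp_knob (a joint): Angle (rad) of the yellow clamp knob on the sliding jaw, axis vertical; grows clockwise seen from above. 0 fully loose (stop), 1.5 fully tight (stop). Slides freely below 0.7, bites above 0.75, holds well above 1.1; stays as left. At 0 its bar lies along the holder's x, the black index line towards +x; at 1.5 almost along y, the line towards the fixed jaw (-y). Starts tight.
- knob_grip (a point): Grip point on the clamp knob's axis, 84 mm above the bench. The knob is a yellow bar 50 mm long (this point's x, which turns with the knob), 14 mm thick (its y) and 28 mm high, from 66 to 94 mm above the bench, on a neck 20 mm across. The jaw's top is 30 mm below this point.
- pointer_tip (a point): Tip of the 3 mm wide black pointer that sticks out from the sliding jaw over the white scale strip; 52 mm towards the holder's +x from the knob's axis, level with the axis along the holder's y. 18 mm above the bench.
- set_mark: Orange line, 6 mm wide (y) and 22 mm long (x), stuck flat across the white scale strip of the holder: where the pointer must stand. Origin: its centre, underside, 13 mm above the bench; its axes are parallel to the holder's. It is always on the opening (+y) side of the pointer at the start.
- driver: Bystander: screwdriver with blue handle, lying beyond the holder. Origin on its underside.
- board_a: Bystander: green circuit board 60 by 90 by 6 mm (parts on it up to 14 mm), lying on the robot's side of the holder. Origin: centre of its underside.
- board_b: Bystander: a like board in a black tray on the left. Origin: centre of its underside.
- board_c: Bystander: a like board in the black tray. Origin: centre of its underside.
- flux_bottle: Bystander: white bottle with red cap, 40 mm across, 110 mm high. Origin: centre of its underside.
- parts_bin: Bystander: small open red bin with white connectors, 100 by 130 by 50 mm, on the right. Origin: centre of its underside.

How it is judged:
By the outcome, as a careful person would: the job done as asked, in the order asked, and still so for the second after the job is handed in, with the robot touching nothing.
It also fails if it takes over 45 s, if anything falls off the work surface, if the arm or the gripper's body presses on something with over 40 N, if the wrist force passes 120 N, or if a joint passes its speed limit or range.

ROBOT

A 7-joint arm with a two-finger parallel gripper is mounted at the origin on the work surface. World frame = base frame: x ahead of the robot, y to its left, z up, the work surface at z = 0. Lengths are in m, angles in degrees, forces in N, time in s.
With the tool pointing down it reaches from about 0.425 to 0.875 m from the base axis. Payload 4.7 kg.
Tool frame: the origin (TCP) lies at the centre of the arm's flange, where the gripper is bolted on; the fingertips stand 182 mm ahead of it and the grasp point (between the pads) lies 164 mm ahead of it (env.grip_depth is the distance from the TCP to the grasp point, in m); z points along the fingers, y is the line along which they close (so a half turn about z gives the same grasp; the last joint's range is limited). The gripper opens to 87 mm and grips with 3 to 60 N. Pads are 19 mm wide; open, the fingers measure 117 mm over their backs; the gripper's body (75 mm by 190 mm) begins 51 mm behind the grasp point.
Start: joints at [-67.145, 18.392, -4.016, 83.108, 1.295, 78.541, -3.26], TCP at [0.244, 0.602, 0.405] pointing down, gripper open.
Joint ranges: [-163.93, 163.93], [-17.29, 119.83], [-79.2, 71.16], [3.27, 140.29], [-89.18, 269.18], [5.43, 117.66], [-154.24, 154.24]. Speed limits (degrees/s): [147.25, 147.25, 180, 180, 180, 180, 180].

INTERFACE

Orientations are given as [roll, pitch, yaw] about the fixed x, y, z axes, in that order (R = Rz(yaw) Ry(pitch) Rx(roll)).
In Python, from cell import env gives the robot as it stands. The module is installed in compiled form; this text tells all that it offers.
- The arm moves only by the tool send_rows, never from a script. Its arguments are lists of equal length, an entry for each row: "xyz": the shift along the tool's x, y, z in m, a list of three; "rotation": the turn, a rotation vector about the tool's x, y, z in rad, a list of three; "jaw": the opening, from 0 (shut) to 1 (fully open). A call has 1 to 20 rows; each row shifts and turns the commanded pose from where the row before left it, along the tool's axes as they then stand; what a row does not reach is not made up. A row lasts 1/10 s, in which the tool goes at most 50 mm and 8.59 degrees, less where a joint would pass 70% of its speed; a pose out of reach is approached as far as the arm can. A call is refused whole if a number of a shift passes 0.05 or a number of a turn 0.15, either way. A call with a gripper value outside its range is refused whole. The fingers move at their own pace and stop on an object; "newtons" is the grip in N (left out, the last holds). Time passes only in rows, so rows that do not move let the fingers close. It gives the time, the measured TCP pose, the force, the opening and the grip force at its end, in the units of the state.
- env.get_obs(): the state, without advancing time (a new reading comes with each control period).
- env.read_camera(name): name is "scene" or "top" or "wrist"; returns a dict with "image" (400x640x3 uint8, blue, green, red), "fx", "fy", "cx", "cy" (pixels), "R" (3x3) and "t" (3): a world point X has camera coordinates R X + t. Camera axes: x right, y down, z forward; pixel columns grow to the right and rows downward; lengths in m; the calibration is good to about 2 mm. The wrist camera is an equidistant fisheye: a pixel r from the principal point sees the ray r / f radians off the axis. A picture is of the moment at which its call begins. There is no depth.
- env.sign_off(): hands the job in; it is judged then, once.
The state is a dict: "time_s": time; "qpos": joint angles; "joint_velocities": joint speeds; "effort": joint torques, N m; "tool_pos": TCP position; "tool_rot": TCP orientation; "force": force on the tool from outside, world axes, zero at the start; "wrist_torque": the same for the moment, N m; "grip_width": finger opening in m; "grasp_force": force on a finger pad.
Only numpy, scipy, OpenCV 4.12 (cv2) and the standard library are available. Lean on these libraries where they do the work, as an engineer would, in place of code of your own. Each camera call takes 0.05 s, during which the arm holds its last target. There are 200 camera calls.

## Working session

There is one attempt and no reset: what is moved stays moved. The work goes in short steps, Python scripts to look and compute and a tool call to move; the robot and the scene stay as the last step left them, time stands still between calls to the robot, and variables do not carry over. Pictures are saved under pics/ and viewed, at most 10 in all, crops included, and the job is handed in when it is done.

Besides the shell and the picture viewer there is one more tool, called after ">>>" as name(argument=value, ...), one argument or row to a line, values as JSON. send_rows: Moves the arm, as the interface text tells. Its arguments: {"type":"object","properties":{"xyz":{"type":"array"},"rotation":{"type":"array"},"jaw":{"type":"array"},"newtons":{"type":"number"}},"required":["xyz","rotation","jaw"]}

```bash
mkdir -p pics
cat > h.py <<'E'
import numpy as np, cv2
from cell import env
def px2plane(c,u,v,z):
    d=np.array([(u-c["cx"])/c["fx"],(v-c["cy"])/c["fy"],1.0]); R=np.array(c["R"]); t=np.array(c["t"])
    o=-R.T@t; d=R.T@d; return o+d*(z-o[2])/d[2]
def proj(c,X):
    p=np.array(c["R"])@np.array(X)+np.array(c["t"]); return c["fx"]*p[0]/p[2]+c["cx"], c["fy"]*p[1]/p[2]+c["cy"]
def mask(im,lo,hi):
    return cv2.inRange(cv2.cvtColor(im,cv2.COLOR_BGR2HSV),np.array(lo),np.array(hi))
def blobs(m,n=15):
    cs,_=cv2.findContours(m,cv2.RETR_EXTERNAL,cv2.CHAIN_APPROX_NONE)
    return [(cv2.contourArea(c),cv2.minAreaRect(c)) for c in cs if cv2.contourArea(c)>n]
E
python3 - <<'E'
from h import *
print(env.grip_depth, env.get_obs())
for n in("top","scene"):
    c=env.read_camera(n); cv2.imwrite(f"pics/{n}0.png",c["image"])
    R=np.array(c["R"]);print(n,-R.T@np.array(c["t"]),c["fx"],R.round(3).tolist())
    for nm,lo,hi,z in(("yellow",(22,120,100),(35,255,255),.094),("orange",(5,150,120),(18,255,255),.0135)):
        for a,r in blobs(mask(c["image"],lo,hi)): print(nm,a,np.round(r[0],1),np.round(r[1],1),round(r[2]),px2plane(c,*r[0],z).round(4))
E
```

```text
0.1635 {'time_s': 0.0, 'qpos': array([-67.14205711,  18.43958155,  -4.01487253,  83.17574231,
         1.29622296,  78.54082789,  -3.26013031]), 'joint_velocities': array([-0.05607721, -0.02914866, -0.0005054 , -0.08347496, -0.0143126 ,
       -0.0359592 ,  0.06253393]), 'effort': array([-4.47238572e-04, -4.91293144e+01, -4.04150197e-01, -3.12526023e+01,
       -6.40215911e-02,  4.37454320e-02,  1.73712365e-04]), 'tool_pos': array([0.2439826 , 0.60224655, 0.40364782]), 'tool_rot': array([-1.79889158e+02,  7.20703089e-03,  1.57951321e+02]), 'force': array([-0.67062009,  0.32538554,  0.25360292]), 'wrist_torque': array([ 0.0588998 ,  0.00756863, -0.02666664]), 'grasp_force': 0.0, 'grip_width': 0.08700009814347559}
top [ 0.41658781 -0.00828708  0.95151085] 388.0368734864569 [[0.013, -1.0, 0.002], [-0.992, -0.013, -0.126], [0.126, -0.0, -0.992]]
yellow 96.5 [350.4 181.1] [ 5.7 21.6] 58 [ 0.5642 -0.0807  0.094 ]
scene [ 1.39083302 -0.03762836  1.05305141] 438.7917279215554 [[-0.005, 1.0, 0.018], [0.738, 0.016, -0.675], [-0.675, 0.009, -0.738]]
yellow 97.5 [302.5 221. ] [ 7.6 16.1] 63 [ 0.5768 -0.0777  0.094 ]
yellow 653.5 [68.1 11.3] [36.6 28.1] 67 [-0.7343 -1.2594  0.094 ]
yellow 53.0 [48.2 22.7] [50.6  2.2] 66 [-0.6116 -1.3038  0.094 ]
```

View pics/top0.png

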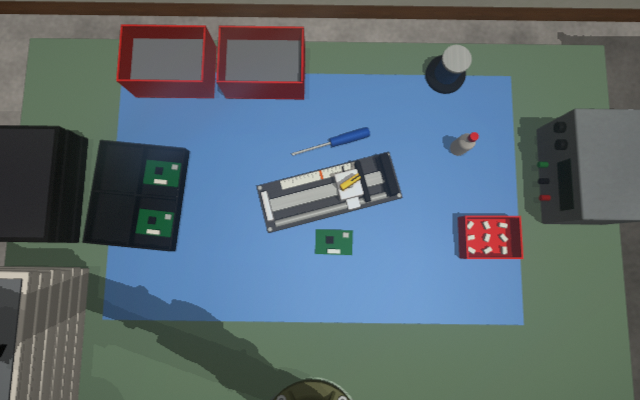

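View pics/scene0.png

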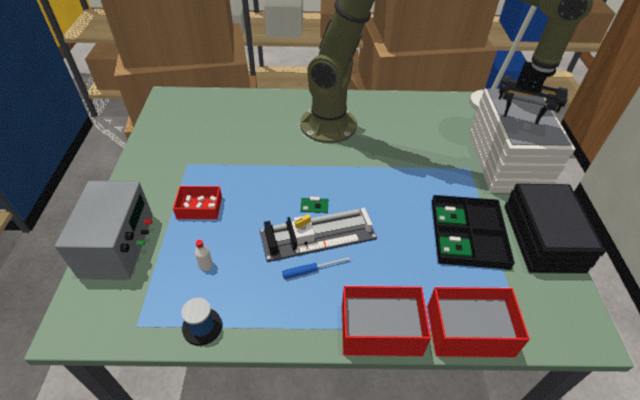

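The top view shows the holder at about px (330,192), turned about 14°. The fixed jaw is on the right (385,175), the knob at (350,181), the white scale on the upper edge and the orange mark near (321,175). I'll zoom in and measure these.

Run:
```python
from h import *
out=[]
for n,(x0,y0,x1,y1) in(("top",(250,145,410,240)),("scene",(250,195,390,270))):
    c=env.read_camera(n); im=c["image"]
    out.append(cv2.resize(im[y0:y1,x0:x1],(800,int(800*(y1-y0)/(x1-x0))),interpolation=cv2.INTER_CUBIC))
    roi=np.zeros(im.shape[:2],np.uint8); roi[y0:y1,x0:x1]=255
    for nm,lo,hi,z in(("orange",(0,90,100),(17,255,255),.0135),("yellow",(20,100,80),(35,255,255),.094),("white",(0,0,170),(180,60,255),.013)):
        for a,r in blobs(mask(im,lo,hi)&roi,3): print(n,nm,a,np.round(r[0],1),np.round(r[1],1),round(r[2]),px2plane(c,*r[0],z).round(4))
cv2.imwrite("pics/z.png",cv2.resize(np.vstack(out),(600,int(600*sum(o.shape[0] for o in out)/800)))[:])
c=env.read_camera("top")
# plate dark: corners at z=.012
for u,v in((257,185),(270,231),(402,198),(391,153)): print(px2plane(c,u,v,.012).round(3))
```

```text
top orange 11.5 [320.6 174.1] [8.2 2.2] 76 [ 0.5946 -0.0143  0.0135]
top yellow 120.0 [350.  181.3] [ 6.7 22.5] 56 [ 0.5638 -0.0798  0.094 ]
top white 9.0 [345.5 234.5] [3. 3.] 90 [ 0.4476 -0.076   0.013 ]
top white 129.0 [319.3 211.1] [ 9.9 89.7] 76 [ 0.5035 -0.0121  0.013 ]
top white 4.0 [378.5 196.5] [ 1.2 13.3] 76 [ 0.541  -0.1561  0.013 ]
top white 114.5 [266.7 205.3] [28.6  5.1] 76 [0.5158 0.1159 0.013 ]
top white 640.5 [303.1 196.6] [11.5 66. ] 75 [0.5384 0.0277 0.013 ]
top white 202.5 [350.2 189.7] [13.6 22.3] 76 [ 0.5569 -0.087   0.013 ]
top white 130.0 [373.3 178.8] [10.4 14.3] 76 [ 0.5847 -0.1437  0.013 ]
top white 288.0 [299.9 179.7] [ 8.5 39.8] 75 [0.58   0.0363 0.013 ]
top white 95.0 [345.8 174.4] [ 7.6 22.1] 72 [ 0.5947 -0.0761  0.013 ]
top white 99.5 [332.5 171.2] [ 8.3 21.6] 75 [ 0.6022 -0.0434  0.013 ]
top white 29.5 [347. 166.] [6. 6.] 90 [ 0.6158 -0.079   0.013 ]
scene orange 3.5 [324.3 242.9] [6.3 1.3] 72 [ 0.5926 -0.0134  0.0135]
scene yellow 107.5 [302.6 221.2] [ 8. 17.] 63 [ 0.5775 -0.0774  0.094 ]
scene white 27.0 [333.  261.4] [ 2.2 33.2] 77 [0.6584 0.0116 0.013 ]
scene white 93.5 [311.5 245.9] [ 6.5 24.5] 78 [ 0.6042 -0.0514  0.013 ]
scene white 172.5 [341.2 239.9] [ 6.5 32.2] 79 [0.5798 0.0372 0.013 ]
scene white 79.0 [281.6 235.7] [ 7.5 13.1] 79 [ 0.5673 -0.142   0.013 ]
scene white 23.0 [278.9 225. ] [ 2.9 11.9] 76 [ 0.5258 -0.1532  0.013 ]
scene white 435.0 [327.5 220.7] [20.4 71. ] 79 [ 0.5052 -0.0033  0.013 ]
scene white 87.5 [334.5 214.2] [ 2.9 48. ] 79 [0.4781 0.0189 0.013 ]
scene white 69.5 [366.1 216.2] [19.2  5. ] 65 [0.484  0.1181 0.013 ]
scene white 21.0 [314.5 197.5] [3. 9.] 90 [ 0.4068 -0.0454  0.013 ]
[0.566 0.141 0.012]
[0.454 0.106 0.012]
[ 0.538 -0.214  0.012]
[ 0.65  -0.188  0.012]
```

View pics/z.png

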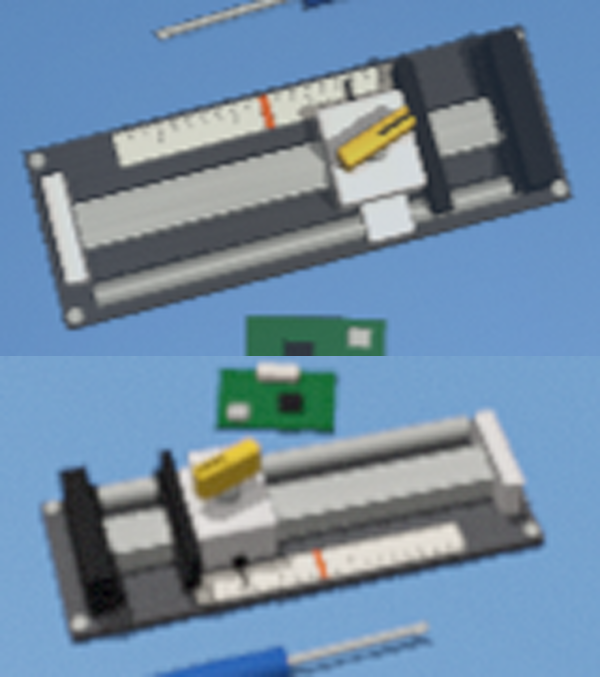

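The zoomed views show the bar with its index end pointing towards the fixed jaw, the pointer at about top px (343,169) and the mark at (320.6,174).

- **Holder:** yaw is about 14.5°.
- **Knob:** axis at about (0.567,-0.079), bar yaw about -56°, which puts the knob angle at about 1.23 rad.
- **Travel:** about 56 mm still to pull.

Next I move above the knob.

>>> send_rows(
  xyz=[
    [-0.0347, -0.0319, 0.0045],
    [-0.0347, -0.0319, 0.0045],
    [-0.0347, -0.0319, 0.0045],
    [-0.0347, -0.0319, 0.0045],
    [-0.0347, -0.0319, 0.0045],
    [-0.0347, -0.0319, 0.0045],
    [-0.0347, -0.0319, 0.0045],
    [-0.0347, -0.0319, 0.0045],
    [-0.0347, -0.0319, 0.0045],
    [-0.0347, -0.0319, 0.0045],
    [-0.0347, -0.0319, 0.0045],
    [-0.0347, -0.0319, 0.0045],
    [-0.0347, -0.0319, 0.0045],
    [-0.0347, -0.0319, 0.0045],
    [-0.0347, -0.0319, 0.0045],
    [-0.0347, -0.0319, 0.0045],
    [0, 0, 0],
    [0, 0, 0],
    [0, 0, 0],
    [0, 0, 0],
  ],
  rotation=[
    [0, 0, 0],
    [0, 0, 0],
    [0, 0, 0],
    [0, 0, 0],
    [0, 0, 0],
    [0, 0, 0],
    [0, 0, 0],
    [0, 0, 0],
    [0, 0, 0],
    [0, 0, 0],
    [0, 0, 0],
    [0, 0, 0],
    [0, 0, 0],
    [0, 0, 0],
    [0, 0, 0],
    [0, 0, 0],
    [0, 0, 0.148],
    [0, 0, 0.148],
    [0, 0, 0.148],
    [0, 0, 0.148],
  ],
  jaw=[1, 1, 1, 1, 1, 1, 1, 1, 1, 1, 1, 1, 1, 1, 1, 1, 1, 1, 1, 1],
  newtons=40,
)

```text
time_s: 2.25
tool_pos: [0.567, -0.0791, 0.3326]
tool_rot: [-180.0, -0.0, 123.7]
force: [-0.0, 0.4, 0.8]
grip_width: 0.0872
grasp_force: 0.0
```

>>> send_rows(
  xyz=[
    [0, 0, 0],
    [0, 0, 0],
  ],
  rotation=[
    [0, 0, 0],
    [0, 0, 0],
  ],
  jaw=[1, 1],
)

```text
time_s: 2.45
tool_pos: [0.567, -0.0789, 0.3327]
tool_rot: [180.0, -0.0, 124.3]
force: [-0.2, 1.1, 0.0]
grip_width: 0.0869
grasp_force: 0.0
```

```bash
cat >> h.py <<'E'
def fish(c,u,v,z):
    a,b=u-c["cx"],v-c["cy"]; r=np.hypot(a,b); th=r/c["fx"]
    d=np.array([a/r*np.sin(th),b/r*np.sin(th),np.cos(th)]) if r>0 else np.array([0,0,1.])
    R=np.array(c["R"]); o=-R.T@np.array(c["t"]); d=R.T@d; return o+d*(z-o[2])/d[2]
E
python3 - <<'E'
from h import *
o=env.get_obs(); print(o["time_s"],o["tool_pos"],o["tool_rot"],o["qpos"].round(1))
c=env.read_camera("wrist"); im=c["image"]; cv2.imwrite("pics/w1.png",im)
R=np.array(c["R"]); print(-R.T@np.array(c["t"]),c["fx"])
for nm,lo,hi,z in(("orange",(0,90,100),(17,255,255),.0135),("yellow",(20,100,80),(35,255,255),.094)):
    for a,r in blobs(mask(im,lo,hi),10):
        b=cv2.boxPoints(r); print(nm,a,np.round(r[0],1),np.round(r[1],1),fish(c,*r[0],z).round(4),[fish(c,*p,z)[:2].round(4).tolist() for p in b])
E
```

```text
2.45 [ 0.56702254 -0.07886781  0.33273659] [ 1.79999640e+02 -7.83953373e-05  1.24251023e+02] [-25.3  13.   35.  101.   -8.   68.6  46.2]
[ 0.52163457 -0.01155469  0.31199741] 309.70691628693146
orange 2079.0 [624.5 233.1] [ 30.1 105.9] [1.0322 0.1428 0.0135] [[0.9888, 0.0432], [0.9855, 0.2217], [1.1067, 0.2724], [1.1045, 0.0643]]
orange 115.0 [376.7 147.7] [23.1  6.1] [ 0.594  -0.0162  0.0135] [[0.5836, -0.0221], [0.582, -0.0164], [0.6044, -0.0102], [0.6061, -0.016]]
orange 1048.0 [602.7 184.9] [ 29.9 166.4] [0.899  0.1506 0.0135] [[0.8887, 0.0239], [0.8608, 0.272], [0.9428, 0.3207], [0.9683, 0.0416]]
yellow 287.5 [ 60.6 386.1] [41.9 16.9] [ 0.3831 -0.6116  0.094 ] [[0.3384, -0.622], [0.3736, -0.533], [0.4247, -0.6071], [0.3931, -0.7167]]
yellow 980.0 [314.5 207.5] [67. 17.] [ 0.563  -0.0776  0.094 ] [[0.5435, -0.0597], [0.5537, -0.0528], [0.5839, -0.0969], [0.573, -0.1044]]
```

View pics/w1.png

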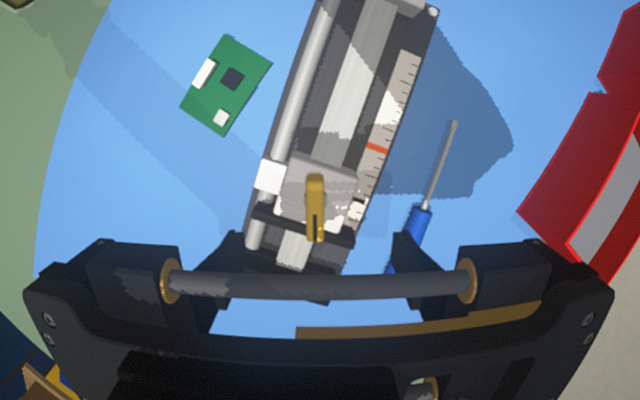

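The wrist view shows the yellow bar at px (314,207) lined up with the fingers. The orange mark is at (377,148) and the black pointer near (360,203). The bar is about 2 mm off centre, so I shift over, descend and grip.

>>> send_rows(
  xyz=[
    [0, -0.002, 0.021],
    [0, 0, 0.021],
    [0, 0, 0.021],
    [0, 0, 0.021],
    [0, 0, 0],
    [0, 0, 0],
    [0, 0, 0],
    [0, 0, 0],
    [0, 0, 0],
    [0, 0, 0],
  ],
  rotation=[
    [0, 0, 0],
    [0, 0, 0],
    [0, 0, 0],
    [0, 0, 0],
    [0, 0, 0],
    [0, 0, 0],
    [0, 0, 0],
    [0, 0, 0],
    [0, 0, 0],
    [0, 0, 0],
  ],
  jaw=[1, 1, 1, 1, 1, 0, 0, 0, 0, 0],
  newtons=35,
)

```text
time_s: 3.5
tool_pos: [0.5656, -0.0801, 0.2493]
tool_rot: [179.9, 0.0, 124.0]
force: [0.7, -0.5, -0.3]
grip_width: 0.0548
grasp_force: 0.0
```

Run:
```python
from h import *
o=env.get_obs(); print(o["time_s"],o["tool_pos"],o["tool_rot"],o["force"],o["wrist_torque"],o["grip_width"],o["grasp_force"])
# from saved w1: pointer via dark pixels on strip
c=env.read_camera("wrist"); im=c["image"]
a=cv2.imread("pics/w1.png")
w=np.vstack([cv2.resize(a[130:230,320:440],(720,600))[:300], cv2.resize(a[130:230,320:440],(720,600))[300:]])
cv2.imwrite("pics/w1z.png",w); cv2.imwrite("pics/w2.png",im)
```

```text
3.5 [ 0.56555893 -0.08011275  0.24932416] [1.79947116e+02 1.98442127e-02 1.24047898e+02] [ 0.68653529 -0.51852725 -0.27298041] [-0.06192063 -0.0060737  -0.03143081] 0.05484095456678084 0.0
```

View pics/w1z.png

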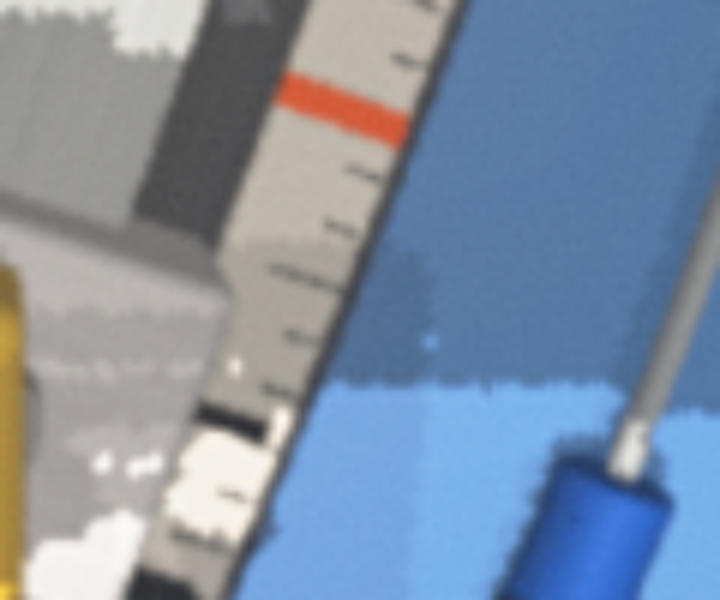

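The zoom shows the pointer tip at about wrist px (363.5,202) and the mark's centre at (377,148). Closing the rest of the way.

>>> send_rows(
  xyz=[
    [0, 0, 0],
    [0, 0, 0],
    [0, 0, 0],
    [0, 0, 0],
    [0, 0, 0],
    [0, 0, 0],
    [0, 0, 0],
    [0, 0, 0],
    [0, 0, 0],
    [0, 0, 0],
  ],
  rotation=[
    [0, 0, 0],
    [0, 0, 0],
    [0, 0, 0],
    [0, 0, 0],
    [0, 0, 0],
    [0, 0, 0],
    [0, 0, 0],
    [0, 0, 0],
    [0, 0, 0],
    [0, 0, 0],
  ],
  jaw=[0, 0, 0, 0, 0, 0, 0, 0, 0, 0],
)

```text
time_s: 4.55
tool_pos: [0.5651, -0.0804, 0.2487]
tool_rot: [-180.0, -0.0, 124.0]
force: [-3.1, -1.9, 3.0]
grip_width: 0.0135
grasp_force: 35.2
```

Run:
```python
from h import *
from scipy.spatial.transform import Rotation as Ro
o=env.get_obs(); print(o["time_s"],o["tool_pos"],o["tool_rot"],o["force"],o["wrist_torque"],o["grip_width"],o["grasp_force"])
c=env.read_camera("wrist")
dy=Ro.from_euler("z",124.25-o["tool_rot"][2],degrees=True).as_matrix()
R=np.array(c["R"])@dy.T; C=np.array([.52163457,-.01155469,.31199741])
k=dict(c); k["R"]=R; k["t"]=-R@C
m0=fish(k,367.5,145,.0135); m1=fish(k,387.5,151.7,.0135); m=(m0+m1)/2; p=fish(k,362,201.8,.019)
print("mark",m0.round(4),m1.round(4),"yaw",np.degrees(np.arctan2(*(m1-m0)[[1,0]])),"ptr",p.round(4))
for th in (14,14.5,15,15.5):
    t=np.radians(th); ex=np.array([np.cos(t),np.sin(t)]); ey=np.array([-ex[1],ex[0]])
    K=o["tool_pos"][:2]
    print(th,"gap",ey@(m-p)[:2],"ptr-knob",ex@(p[:2]-K),ey@(p[:2]-K),"mark-knob y",ey@(m[:2]-K))
# scale strip edges slope using w1: right strip edge vs plate
t=env.read_camera("top"); im=t["image"]
roi=np.zeros(im.shape[:2],np.uint8); roi[145:240,250:410]=255
for lo,hi,z in(((0,0,170),(180,60,255),.013),):
    for a,r in blobs(mask(im,lo,hi)&roi,80):
        b=cv2.boxPoints(r); q=[px2plane(t,*x,z)[:2] for x in b]; e=max((q[1]-q[0],q[2]-q[1]),key=np.linalg.norm); print(a,np.round(r[0]),np.degrees(np.arctan2(e[1],e[0]))-90)
```

```text
4.55 [ 0.56508123 -0.08043221  0.24872008] [-1.79950721e+02 -1.93603902e-02  1.24020535e+02] [-3.10581864 -1.85707928  2.99329164] [-0.40701126  0.90799684  0.12731396] 0.013478781289944656 35.225618071854115
mark [ 0.5846 -0.0194  0.0135] [ 0.605  -0.0132  0.0135] yaw 17.028729203047035 ptr [ 0.613  -0.0686  0.019 ]
14 gap 0.05513192993904642 ptr-knob 0.04935241174962905 -8.356815994135112e-05 mark-knob y 0.05504836177910507
14.5 gap 0.055173220226795015 ptr-knob 0.0493498033004996 -0.0005142405509853937 mark-knob y 0.05465897967580962
15 gap 0.055210308860211534 ptr-knob 0.0493434366727833 -0.0009448737806205122 mark-knob y 0.05426543507959102
15.5 gap 0.055243193014852934 ptr-knob 0.049333312351323474 -0.0013754350544590108 mark-knob y 0.053867757960393926
202.5 [311. 195.] -165.05597646012853
```

Gripped (13.5 mm opening, 35 N, small forces). The gap is about 55 mm. Loosening counterclockwise by about 1.0 rad.

>>> send_rows(
  xyz=[
    [0, 0, 0],
    [0, 0, 0],
    [0, 0, 0],
    [0, 0, 0],
    [0, 0, 0],
    [0, 0, 0],
    [0, 0, 0],
    [0, 0, 0],
    [0, 0, 0],
    [0, 0, 0],
    [0, 0, 0],
    [0, 0, 0],
  ],
  rotation=[
    [0, 0, -0.1],
    [0, 0, -0.1],
    [0, 0, -0.1],
    [0, 0, -0.1],
    [0, 0, -0.1],
    [0, 0, -0.1],
    [0, 0, -0.1],
    [0, 0, -0.1],
    [0, 0, -0.1],
    [0, 0, -0.1],
    [0, 0, 0],
    [0, 0, 0],
  ],
  jaw=[0, 0, 0, 0, 0, 0, 0, 0, 0, 0, 0, 0],
)

```text
time_s: 5.85
tool_pos: [0.5654, -0.0814, 0.2487]
tool_rot: [-179.9, 0.0, -178.9]
force: [-2.6, -4.5, 1.1]
grip_width: 0.0135
grasp_force: 35.2
```

Run:
```python
from h import *
o=env.get_obs(); print(o["time_s"],o["tool_pos"],o["tool_rot"],o["force"],o["wrist_torque"],o["grip_width"],o["grasp_force"],o["qpos"].round())
c=env.read_camera("wrist"); w=c["image"]; s=env.read_camera("scene")["image"][195:270,250:390]
cv2.imwrite("pics/p3.png",np.vstack([w[:,:],cv2.resize(s,(640,343))])[::1]); 
cv2.imwrite("pics/p3s.png",np.hstack([cv2.resize(w,(480,300)),cv2.resize(s[:, :],(320,171)).repeat(1,0) if 0 else np.pad(cv2.resize(s,(320,171)),((0,129),(0,0),(0,0)))]))
```

```text
5.85 [ 0.56536881 -0.08142906  0.24869026] [-1.79897801e+02  2.77474852e-02 -1.78864462e+02] [-2.55795911 -4.45851713  1.1319784 ] [-1.11979804  0.49932159  0.1477522 ] 0.013504175725595428 35.23630257463083 [-16.  17.  25. 106.  -8.  59. 103.]
```

View pics/p3s.png

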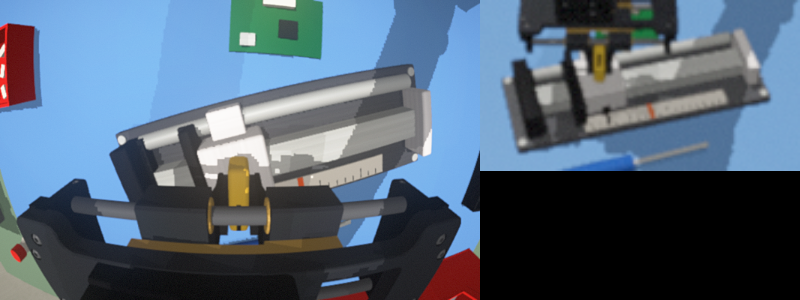

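The knob bar is now almost along the holder's x (about 0.24 rad), and the -y force on the tool shows the spring pulling on a freed jaw. Pulling about 55 mm along the holder's +y.

>>> send_rows(
  xyz=[
    [0.0013, 0.0055, 0],
    [0.0013, 0.0055, 0],
    [0.0013, 0.0055, 0],
    [0.0013, 0.0055, 0],
    [0.0013, 0.0055, 0],
    [0.0013, 0.0055, 0],
    [0.0013, 0.0055, 0],
    [0.0013, 0.0055, 0],
    [0.0013, 0.0055, 0],
    [0.0013, 0.0055, 0],
    [0, 0, 0],
    [0, 0, 0],
  ],
  rotation=[
    [0, 0, 0],
    [0, 0, 0],
    [0, 0, 0],
    [0, 0, 0],
    [0, 0, 0],
    [0, 0, 0],
    [0, 0, 0],
    [0, 0, 0],
    [0, 0, 0],
    [0, 0, 0],
    [0, 0, 0],
    [0, 0, 0],
  ],
  jaw=[0, 0, 0, 0, 0, 0, 0, 0, 0, 0, 0, 0],
)

```text
time_s: 7.15
tool_pos: [0.5507, -0.0273, 0.2486]
tool_rot: [-179.8, -0.1, -178.9]
force: [-3.6, -7.5, 2.8]
grip_width: 0.0135
grasp_force: 35.3
```

Run:
```python
from h import *
o=env.get_obs(); print(o["time_s"],o["tool_pos"],o["tool_rot"],o["force"],o["wrist_torque"],o["grip_width"],o["grasp_force"])
s=env.read_camera("scene"); im=s["image"]; t=env.read_camera("top")["image"]
w=env.read_camera("wrist")["image"]
cv2.imwrite("pics/w4.png",w);cv2.imwrite("pics/s4.png",im);cv2.imwrite("pics/t4.png",t)
a=cv2.resize(im[225:260,290:360],(800,400),interpolation=cv2.INTER_CUBIC)
b=cv2.resize(t[155:195,285:355],(350,200),interpolation=cv2.INTER_CUBIC)
d=cv2.resize(w[190:290,300:525],(450,200),interpolation=cv2.INTER_CUBIC)
cv2.imwrite("pics/p4.png",np.vstack([a,np.hstack([b,d])]))
```

```text
7.15 [ 0.55072444 -0.02732558  0.24864719] [-1.79844720e+02 -5.50701454e-02 -1.78885123e+02] [-3.63634742 -7.52662212  2.83575071] [-1.50941068  0.85395758  0.00857256] 0.01351954966345501 35.300037218257785
```

View pics/p4.png

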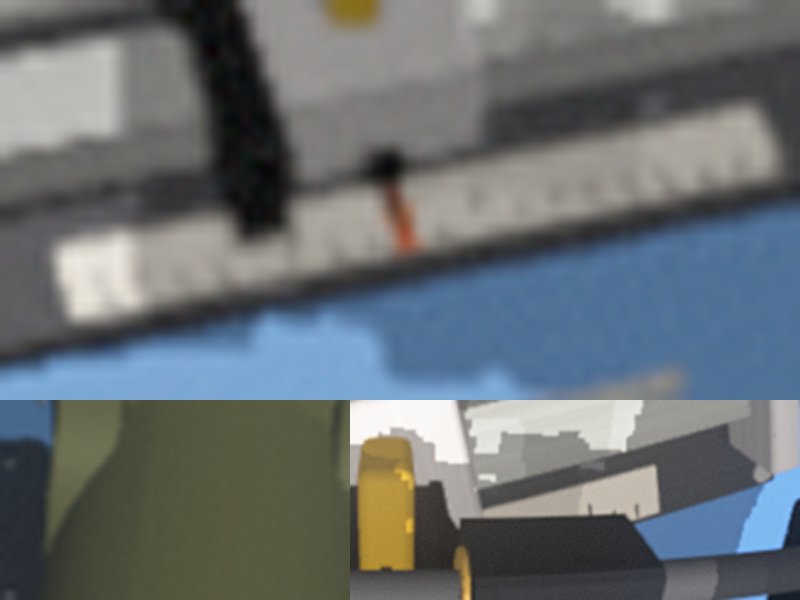

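In the scene crop the pointer (about zoom (388,165)) stands at the orange line. I'll check that to the millimetre by differencing this scene image against the first one.

Run:
```python
from h import *
c=env.read_camera("scene"); R=np.array(c["R"])
a=cv2.imread("pics/scene0.png").astype(int); b=c["image"].astype(int)
t=np.radians(14.7); ex=np.array([np.cos(t),np.sin(t)]); ey=np.array([-ex[1],ex[0]])
m=np.array([.5945,-.0150])
# orange-ness (R-B) columns per row, before and after; darkness after
for v in range(236,250):
    print(v,"R-B0",(a[v,318:333,2]-a[v,318:333,0]).tolist(),"R-B1",(b[v,318:333,2]-b[v,318:333,0]).tolist(),"g1",b[v,318:333,1].tolist())
O=env.get_obs()["tool_pos"][:2]
for x in (35,40,45,50,52): 
    P=O+ex*x/1000; print(x,"ptr proj",np.round(proj(c,[*P,.019]),2), "1mm ey ->",np.round(np.array(proj(c,[*(P+ey*.001),.019]))-proj(c,[*P,.019]),2))
for s in(-11,0,11): print("mark",np.round(proj(c,[*(m+ex*s/1000),.0135]),2))
```

```text
236 R-B0 [1, 1, 3, 0, -1, -2, -4, 0, -2, 0, -1, -1, -1, -3, -5] R-B1 [4, 4, 5, 3, 4, 5, 4, 3, 4, 4, 3, 4, 5, 4, 1] g1 [124, 123, 125, 124, 126, 124, 124, 123, 122, 121, 121, 123, 120, 110, 80]
237 R-B0 [0, -1, -2, -2, -3, -3, -4, -4, -3, -4, -4, -5, -2, -2, -2] R-B1 [5, 2, 5, 5, 5, 4, 5, 3, 5, 4, 4, 4, 2, 1, 0] g1 [124, 123, 123, 117, 111, 107, 104, 119, 123, 123, 119, 111, 109, 98, 76]
238 R-B0 [-1, 0, -3, -5, -4, -3, -3, -5, -4, -4, 0, -1, 1, 3, 8] R-B1 [4, 6, 2, 4, 6, 2, 3, 2, 3, 4, 1, 3, 0, 3, 4] g1 [123, 122, 123, 102, 77, 51, 48, 93, 108, 106, 96, 85, 80, 84, 85]
239 R-B0 [-3, -5, -4, -5, -1, 5, 5, 0, 3, 6, 8, 11, 13, 12, 12] R-B1 [2, 2, 4, 2, 2, 2, 0, 2, 4, 4, 6, 8, 8, 10, 10] g1 [120, 117, 111, 81, 41, 9, 21, 68, 85, 86, 93, 103, 110, 122, 125]
240 R-B0 [-3, -2, 1, 2, 24, 79, 75, 22, 12, 12, 14, 14, 14, 14, 14] R-B1 [3, 2, -1, 4, 3, 4, 10, 7, 8, 10, 10, 11, 13, 14, 11] g1 [103, 88, 79, 63, 45, 19, 39, 94, 121, 125, 134, 146, 150, 149, 148]
241 R-B0 [6, 11, 11, 11, 26, 100, 130, 31, 13, 14, 14, 14, 15, 14, 14] R-B1 [4, 7, 9, 10, 10, 11, 27, 14, 11, 11, 13, 13, 13, 10, 13] g1 [
[... 1371 characters left out ...]
 -1, -5, -16, -21, -30, -37, -46] R-B1 [9, 8, 5, 5, 1, -1, 0, -1, -5, -6, -8, -19, -24, -36, -44] g1 [122, 104, 92, 77, 67, 68, 57, 52, 50, 53, 52, 61, 66, 70, 79]
249 R-B0 [2, 0, -1, -3, -4, -8, -17, -26, -30, -46, -65, -65, -70, -77, -81] R-B1 [5, 1, 0, -4, -3, -9, -13, -18, -28, -40, -48, -55, -57, -61, -70] g1 [64, 63, 54, 51, 44, 50, 50, 61, 60, 77, 82, 91, 95, 99, 109]
35 ptr proj [322.58 239.62] 1mm ey -> [ 0.32 -0.06]
40 ptr proj [323.01 240.91] 1mm ey -> [ 0.33 -0.06]
45 ptr proj [323.43 242.21] 1mm ey -> [ 0.33 -0.06]
50 ptr proj [323.86 243.52] 1mm ey -> [ 0.33 -0.06]
52 ptr proj [324.03 244.04] 1mm ey -> [ 0.33 -0.06]
mark [322.83 240.56]
mark [323.76 243.41]
mark [324.7  246.29]
```

Run:
```python
from h import *
ims=[env.read_camera("scene") for _ in range(3)]; c=ims[0]
b=np.mean([i["image"] for i in ims],0)[:,:,1]; a=cv2.imread("pics/scene0.png")[:,:,1].astype(float)
print(a[238:252,298:316].astype(int)); print(b[234:248,316:334].astype(int))
def cen(g,u0,u1,v0,v1,T=90):
    w=np.clip(T-g[v0:v1,u0:u1],0,None); vv,uu=np.mgrid[v0:v1,u0:u1]; return (w*uu).sum()/w.sum(),(w*vv).sum()/w.sum()
import sys
t=np.radians(14.7); ey=np.array([-np.sin(t),np.cos(t)]);ex=np.array([np.cos(t),np.sin(t)])
for A,B in(((303,310,241,248),(320,327,237,242)),):
    p=cen(a,*A);q=cen(b,*B); P=px2plane(c,*p,.018);Q=px2plane(c,*q,.018); print(p,q,P,Q,"moved y",ey@(Q-P)[:2],"x",ex@(Q-P)[:2])
```

```text
[[126 124 123 122 124 122 123 121 123 120 119 120 120 120 123 122  97  69]
 [120 121 124 123 123 124 122 123 120 123 117 122 120 121 122 118  94  66]
 [125 122 121 120 122 122 119 118 111 115 118 117 117 119 118 116  89  69]
 [121 120 121 121 120 119 108  90  74  95 117 114 108 102 101  96  75  71]
 [117 120 122 119 118 105  72  33  23  58  97  91  82  80  87  92 107 121]
 [116 119 112 106 105  91  49  15  14  45  79 101 113 123 132 137 151 163]
 [ 97  95  91  84  89  85  71  45  56 100 131 149 160 163 165 165 173 187]
 [ 87 100 116 125 132 136 131 103  85 132 164 185 193 194 194 193 200 204]
 [133 145 158 164 166 165 166 163 117 136 186 214 222 222 222 222 220 198]
 [153 164 186 195 194 194 196 208 164 130 193 219 224 225 224 223 222 204]
 [146 163 208 224 216 219 222 212 177 146 189 205 218 223 214 211 206 187]
 [139 159 209 223 213 218 223 204 185 180 197 185 192 201 176 155 138 110]
 [151 152 208 223 213 211 209 204 186 178 167 148 126 112  95  85  78  67]
 [155 138 183 202 178 162 152 141 115 100  89  82  72  57  53  51  50  59]]
[[124 125 125 124 125 123 123 122 121 122 123 122
[... 558 characters left out ...]
23 134 147 156 158 155 112  59 121 153 157 162 165 163 141 153 164]
 [147 158 161 165 167 166 166 133  73 100 152 165 165 165 163 155 160 166]
 [154 166 166 166 166 165 164 150  99  80 148 165 156 160 165 163 159 154]
 [151 165 160 162 166 164 156 158 124  83 137 157 134 139 147 141 126 110]
 [154 164 155 150 160 161 144 146 124  92 110 126 112  99  89  75  66  60]
 [156 162 154 131 138 142 130 120  96  80  70  67  60  59  56  48  47  49]]
(np.float64(305.54395604395603), np.float64(242.82967032967034)) (np.float64(323.1030470914128), np.float64(239.34792243767313)) [ 0.59682484 -0.06903928  0.018     ] [ 0.5827906  -0.01706008  0.018     ] moved y 0.05383910872005999 x -0.000384729887785637
```

The differencing gives 53.8 mm of movement against a 55.2 mm gap, so the jaw is about 1.4 mm short. Nudging it on and re-checking.

>>> send_rows(
  xyz=[
    [0.0003, 0.0013, 0],
    [0, 0, 0],
    [0, 0, 0],
  ],
  rotation=[
    [0, 0, 0],
    [0, 0, 0],
    [0, 0, 0],
  ],
  jaw=[0, 0, 0],
)

```text
time_s: 7.8
tool_pos: [0.5505, -0.0264, 0.2487]
tool_rot: [-179.8, -0.0, -178.9]
force: [-3.0, -7.6, 3.0]
grip_width: 0.0138
grasp_force: 35.3
```

Run:
```python
from h import *
ims=[env.read_camera("scene") for _ in range(3)]; c=ims[0]
a3=cv2.imread("pics/scene0.png").astype(float); b3=np.mean([i["image"] for i in ims],0); a=a3[:,:,1]; b=b3[:,:,1]
def cen(w,u0,u1,v0,v1):
    w=w[v0:v1,u0:u1]; vv,uu=np.mgrid[v0:v1,u0:u1]; return (w*uu).sum()/w.sum(),(w*vv).sum()/w.sum()
D=lambda g:np.clip(90-g,0,None)
t=np.radians(14.7); ey=np.array([-np.sin(t),np.cos(t)]);ex=np.array([np.cos(t),np.sin(t)])
p=cen(D(a),303,310,241,248);q=cen(D(b),320,327,237,242); P=px2plane(c,*p,.018);Q=px2plane(c,*q,.018); print("moved",ey@(Q-P)[:2])
O=np.clip(a3[:,:,2]-a3[:,:,0]-20,0,None); M=px2plane(c,*cen(O,320,329,239,248),.0135)
L=np.clip(200-a,0,None)
for v in(245,246,247):
    T=px2plane(c,*cen(L,304,309,v,v+1),.019); print("gap scene",v,ey@(M-T)[:2],"blob",ey@(M-P)[:2])
loss=np.clip(O-np.clip(b3[:,:,2]-b3[:,:,0]-20,0,None),0,None)
for v in range(241,246):
    print(v,"line",cen(O,320,329,v,v+1)[0],"loss",cen(loss,320,329,v,v+1)[0],b[v,320:329].astype(int))
print(env.get_obs()["tool_pos"],env.get_obs()["force"],M)
```

```text
moved 0.054709366299271
gap scene 245 0.056152653991257934 blob 0.05477391406056919
gap scene 246 0.056439068377534346 blob 0.05477391406056919
gap scene 247 0.05525656180282424 blob 0.05477391406056919
241 line 323.60869565217394 loss 323.6268656716418 [110 115 112  72  52 128 150 149 151]
242 line 323.9504950495049 loss 324.0857142857143 [155 157 157 120  66 116 149 156 156]
243 line 324.3346774193548 loss 324.619140625 [165 166 166 142  83  85 148 167 164]
244 line 324.589519650655 loss 324.78391959799 [165 165 165 151 102  74 146 165 156]
245 line 324.8994708994709 loss 324.84236453201964 [166 166 156 157 124  84 137 158 136]
[ 0.55048964 -0.02642827  0.24867927] [-3.17910789 -7.39470347  2.51109907] [ 0.59326753 -0.01334507  0.0135    ]
```

>>> send_rows(
  xyz=[
    [0.0001, 0.0005, 0],
    [0, 0, 0],
    [0, 0, 0],
    [0, 0, 0],
    [0, 0, 0],
    [0, 0, 0],
    [0, 0, 0],
    [0, 0, 0],
    [0, 0, 0],
    [0, 0, 0],
    [0, 0, 0],
    [0, 0, 0],
    [0, 0, 0],
    [0, 0, 0],
    [0, 0, 0],
  ],
  rotation=[
    [0, 0, 0],
    [0, 0, 0.1],
    [0, 0, 0.1],
    [0, 0, 0.1],
    [0, 0, 0.1],
    [0, 0, 0.1],
    [0, 0, 0.1],
    [0, 0, 0.1],
    [0, 0, 0.1],
    [0, 0, 0.1],
    [0, 0, 0.1],
    [0, 0, 0.1],
    [0, 0, 0.06],
    [0, 0, 0],
    [0, 0, 0],
  ],
  jaw=[0, 0, 0, 0, 0, 0, 0, 0, 0, 0, 0, 0, 0, 0, 0],
)

```text
time_s: 9.45
tool_pos: [0.5503, -0.0263, 0.2487]
tool_rot: [-179.9, 0.2, 114.6]
force: [-4.5, -8.1, 4.1]
grip_width: 0.0134
grasp_force: 35.3
```

Run:
```python
from h import *
o=env.get_obs(); print(o["time_s"],o["tool_pos"],o["tool_rot"],o["force"],o["wrist_torque"],o["grip_width"],o["grasp_force"])
c=env.read_camera("wrist"); w=c["image"]
b3=env.read_camera("scene")["image"].astype(int); print(b3[238:247,320:329,1])
cv2.imwrite("pics/w5.png",w)
```

```text
9.45 [ 0.55026007 -0.02629196  0.24872518] [-1.79864086e+02  1.67392380e-01  1.14594501e+02] [-4.49395632 -8.12804526  4.09596195] [-1.81289049  0.96523873 -0.04828531] 0.013438845616972365 35.30486947624013
[[123 108  79  50  39  59  93 108 101]
 [109  94  51  13   9  45  75  85  94]
 [ 79  71  53  29  33  91 119 126 133]
 [112 122 122  83  58 131 151 149 151]
 [156 166 163 126  72 126 156 152 149]
 [188 195 181 145  81  85 147 153 151]
 [217 224 208 169 101  71 143 159 145]
 [226 227 211 180 126  79 135 153 130]
 [221 222 182 149 125  92 108 123 106]]
```

View pics/w5.png

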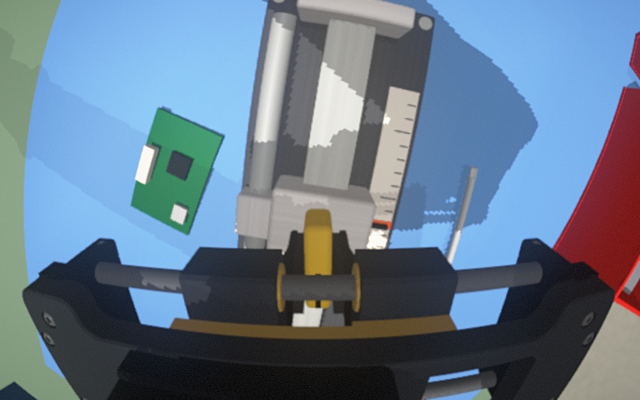

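The wrist view shows the orange line at about px (381,225), with the dark pointer over it. Checking the pixels there.

Run:
```python
from h import *
w=cv2.imread("pics/w5.png").astype(int)
for v in range(214,240):
    print(v,"".join("O" if r-b>50 else "#" if r<60 else "+" if r<110 else "." for b,g,r in w[v,362:402]))
```

```text
214 ................................++++++++
215 ................................++++++++
216 ...............................+++++++++
217 ...............................+++++++++
218 ...............................+++++++++
219 ...........OO..................+++++++++
220 ...........OOOOOOOOOO.........++++++++++
221 ...........OOOOOOOOOOOOOOOOO..++++++++++
222 ...........OOOOOOOOOOOOOOOOOOO++++++++++
223 ..........+++++OOOOOOOOOOOOOOO++++++++++
224 ..........+#####+++++++OOOOOOO++++++++++
225 ..........+#############+OOOOO++++++++++
226 ..........+##############OOOO.++++++++++
227 ..........+++++##########OOOO+++++++++++
228 ...............+++++++##+OOOO+++++++++++
229 .....................++++.OO.++++...++++
230 ............................++++......++
231 ............................+++.........
232 ...........................++++.........
233 ...........................+++..........
234 ...........................+++..........
235 ...........................+++..........
236 ..........................+++...........
237 ..........................+++...........
238 ..........................+++...........
239 ..........................++............
```

The pointer sits about 2 mm low of the line's centre in this image. The expected height parallax is about 1.9 mm, so it is centred to within roughly 0.5 mm. The knob is at about 1.4 rad. Releasing and lifting off.

>>> send_rows(
  xyz=[
    [0, 0, 0],
    [0, 0, 0],
    [0, 0, 0],
    [0, 0, 0],
    [0, 0, 0],
    [0, 0, 0],
    [0, 0, 0],
    [0, 0, 0],
    [0, 0, -0.01],
    [0, 0, -0.02],
    [0, 0, -0.03],
    [0, 0, -0.03],
    [0, 0, 0],
    [0, 0, 0],
  ],
  rotation=[
    [0, 0, 0],
    [0, 0, 0],
    [0, 0, 0],
    [0, 0, 0],
    [0, 0, 0],
    [0, 0, 0],
    [0, 0, 0],
    [0, 0, 0],
    [0, 0, 0],
    [0, 0, 0],
    [0, 0, 0],
    [0, 0, 0],
    [0, 0, 0],
    [0, 0, 0],
  ],
  jaw=[0.7, 0.7, 0.7, 0.7, 0.7, 0.7, 0.7, 0.7, 0.7, 0.7, 0.7, 0.7, 0.7, 0.7],
)

```text
time_s: 10.95
tool_pos: [0.5508, -0.0238, 0.3399]
tool_rot: [179.9, 0.0, 114.9]
force: [-0.6, 0.4, -0.8]
grip_width: 0.0605
grasp_force: 0.0
```

Run:
```python
from h import *
o=env.get_obs(); print(o["time_s"],o["tool_pos"],o["tool_rot"],o["force"],o["grip_width"])
c=env.read_camera("wrist"); w=c["image"]; R=np.array(c["R"]); C=-R.T@np.array(c["t"]); print("cam",C)
for a,r in blobs(mask(w,(20,100,80),(35,255,255)),200):
    q=[fish(c,*p,.094)[:2] for p in cv2.boxPoints(r)]; e=max((q[1]-q[0],q[2]-q[1]),key=np.linalg.norm); print("yellow",np.round(r[0]),fish(c,*r[0],.094).round(3),"bar yaw",np.degrees(np.arctan2(e[1],e[0])))
m=mask(w,(0,90,100),(17,255,255)); m[:,450:]=0
cs=[x for x in blobs(m,5)]; print([(a,np.round(r[0])) for a,r in cs])
u,v=map(int,max(cs,key=lambda x:x[0])[1][0])
for y in range(v-14,v+16):
    print(y,"".join("O" if r-b>50 else "#" if r<60 else "+" if r<110 else "." for b,g,r in w[y,u-25:u+25].astype(int)))
print("u0",u-25)
cv2.imwrite("pics/w6.png",w)
cv2.imwrite("pics/z6.png",cv2.resize(w[v-60:v+60,u-100:u+60],(800,600),interpolation=cv2.INTER_CUBIC)); print(u,v)
```

```text
10.95 [ 0.55083707 -0.02376614  0.33988762] [1.79870352e+02 1.30458914e-02 1.14861758e+02] [-0.57296333  0.37151792 -0.76540056] 0.060548053425406374
cam [0.51729183 0.05024448 0.31913688]
yellow [314. 208.] [ 0.549 -0.024  0.094] bar yaw -64.92588314458794
[(14.5, array([201., 273.])), (37.0, array([361., 191.]))]
177 .....................................+++++++++++++
178 .....................................+++++++++++++
179 ....................................++++++++++++++
180 ....................................++++++..+..+++
181 ....................................++++..........
182 ....................................+++...........
183 ...................................+++............
184 ...................................+++............
185 ...................................+++............
186 ....................................++............
187 ....................................++............
188 ...................................++.............
189 .................OOOOOO............++.............
190 .................OOOOOOOOOOOO......++.............
191 .........
[... 181 characters left out ...]
####OOOOO++..............
195 ..........................+++OOOO.+...............
196 .............................OOOO.+...............
197 ...............................O..+...............
198 .................................++...............
199 .................................+................
200 .................................+................
201 ................................++................
202 ................................+++...............
203 ................................++................
204 ................................++................
205 ...............................++.................
206 ...............................++.................
u0 336
361 191
```

View pics/z6.png

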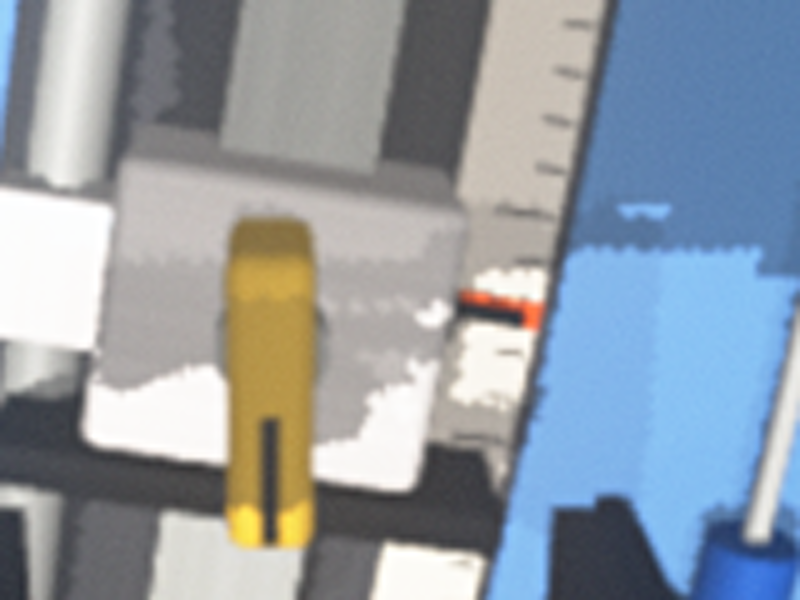

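After release the crop shows the jaw holding. The pointer (zoom (490,310)) lies on the orange line; its 1.1 mm apparent offset matches the expected parallax. The knob bar is at about 1.39 rad and nothing is touching the robot. Handing in.

```bash
python3 -c "
from cell import env
print(env.sign_off())"
```

```text
the job is handed in; nothing more can be done
None
```

The jaw is open with its pointer on the orange line (within about 0.5 mm by the camera check), the knob is clamped again at about 1.4 rad, and the job is handed in after about 11 s; the hand-in returned no verdict.

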